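Snap the keeper flap over a chip tube and press it tight

TASK

Tip the open spring flap of the chip-tube press over its snap point so that it springs down onto the brass plunger in the tube's mouth. Then push the flap down, firmly but without ramming it, until the plunger will sink no farther and the chips under it are tight, hold it there for a moment and let go, leaving everything else on the table where it is.

Things in the scene. Friction and masses are not known exactly. Their poses are not given: they have to be found in the camera images.
- press: Chip-tube press, fixed to the table. Dark steel base plate 110 x 150 x 12 mm, steel clamp gripping an upright aluminium tube (51 mm across, rim 90 mm high), hinge post on the tube's +y side (two cheeks 66 mm apart outside to outside, tops 116 mm high). Origin: on the table under the tube's axis; z up, x along the hinge pin. More than 25 N by the robot on any part of it is damage
- flap_hinge (a point): Middle of the flap's hinge pin, 50 mm from the tube's axis towards the press's +y, 112 mm above the table; axes as the press. The flap on it is a steel plate 44 mm wide (along x), 3 mm thick, ending in a rolled lip. It stands open leaning away from the tube and closes over the tube, towards the press's -y. Its coil spring sits beside the post, on +x
- flap (a joint): Flap angle, rad. 0: open at its stop, leaning 0.436 beyond vertical to +y. 2.007: level over the tube. Snap point 0.95: below it the over-centre spring drives it back to 0, above it on to closed (about 0.25 Nm at either end: some 3 N at the lip to start it). The hinge is damped: let go past the snap it lands within a second on the plunger, at 1.7 to 2.05
- flap_lip (a point): Centre of the rolled lip (9 mm thick) at the flap's free edge, 80 mm from the hinge pin
- plunger: Captive brass plunger in the tube's mouth: a rod ending in a ball 30 mm across. Origin on the tube's axis 45 mm below the ball's top; z up. It slides stiffly: about 8 N moves it down, it does not return, the closed flap alone (under 6 N) does not move it. It starts 5 to 10 mm above where it goes solid on the chips; that depends on how full the tube is and cannot be seen
- plunger_top (a point): Top of the plunger's ball, where the closed flap bears, 50 mm from the hinge pin; when solid it is 105 to 112 mm above the table. The chips are tight when the plunger stands still under 20 N from the flap for 0.3 s or more: about 11 N from a finger pressing 70 mm from the hinge pin (sliding takes only some 2 N there), so 13 to 16 N is a good push
- chips_a: A loose stack of clay chips, 39 mm across, 30 mm high, near the press; leave it alone. Origin under its centre
- chips_b: A lower loose stack of clay chips, 39 mm across, 17 mm high, near the press; leave it alone. Origin under its centre
- dolly: A loose brass marker like a chess pawn, 32 mm across the foot, 54 mm high; leave it alone. Origin under its centre
- paddle: A loose chrome dealer paddle lying flat, 170 mm long; leave it alone. Origin between blade and handle
- ball_0: An ivory roulette ball, 21 mm, in a white dish fixed at the right; leave it alone
- ball_1: The second ivory roulette ball, 21 mm, in the same dish; leave it alone
Mind the look-alikes: they are no part of the job. Leave any green, red or turquoise look-alike of the press alone.

How it is judged:
On the way, in this order (a step that is already met when the one before it is completed fails the run):
1. the flap has gone over its snap point and lies closed on the plunger (value of joint flap above 1.7 rad), for 0.1 s.
2. the flap is pressed until the plunger stands still under at least 20 N from the flap, for 0.3 s (contact force between flap and plunger above 20 N and linear speed of plunger below 0.002 m/s), for 0.3 s.
At the end, for the whole second after the job is handed in: The flap lies closed (joint above 1.9 rad), bearing on the plunger by its own spring with more than 1 N; the plunger is at rest, more than 3.5 mm below where it started (value of joint flap above 1.9 rad and contact force between flap and plunger above 1 N and distance of plunger from where it was at the start of the episode above 0.0035 m and linear speed of plunger below 0.005 m/s); the robot touches nothing.
It fails at once if the robot pushes on any part of the press with more than 25 N (contact force between any of the fingers, the arm and press above 25 N).
It fails at once if a loose bystander is shifted by more than 20 mm (distance of any of chips_a, chips_b, dolly, paddle, ball_0, ball_1 from where it was at the start of the episode above 0.02 m).
It also fails if it takes over 58 s, if anything falls off the work surface, if the arm or the gripper's body presses on something with over 40 N, if the wrist force passes 120 N, or if a joint passes its speed limit or range.

ROBOT

A 6-joint arm with a two-finger parallel gripper is mounted at the origin on the work surface. World frame = base frame: x ahead of the robot, y to its left, z up, the work surface at z = 0. Lengths are in m, angles in rad, forces in N, time in s.
With the tool pointing down it reaches from about 0.3 to 0.875 m from the base axis. Payload 6.4 kg.
Tool frame: the origin (TCP) lies on the centre line of the jaws, within the pads' length; the fingertips stand ctrl.tip_extent ahead of it and the grasp point (between the pads) lies 8 mm behind it (ctrl.tip_extent is the distance from the TCP to the fingertips, in m); z points along the fingers, y is the line along which they close (so a half turn about z gives the same grasp; the last joint's range is limited). The gripper opens to 85 mm and grips with 20 to 120 N. Pads are 22 mm wide; open, the fingers measure 114 mm over their backs; the gripper's body (76 mm by 85 mm) begins 54 mm behind the grasp point. The pads swing forward as they close: fully open they stand 13 mm farther back than shut.
Start: joints at [0.909, 0.181, 1.607, -0, 1.354, -0.206], TCP at [0.253, 0.516, 0.242] pointing down, gripper open.
Joint ranges: [-2.99, 2.99], [-0.89, 2.07], [0.3, 2.58], [-1.14, 4.28], [0, 2.63], [-3.12, 3.12]. Speed limits (rad/s): [2.57, 2.57, 3.01, 3.14, 3.14, 3.14].

INTERFACE

Orientations are given as a unit quaternion [w, x, y, z].
In Python, from bench import ctrl gives the robot as it stands.
- The arm moves only by the shell command python3 -m handwheel 'ROWS'. ROWS is JSON, a list of rows, each a list of 7 numbers: the turn, a rotation vector about the tool's x, y, z as a fraction of full scale, then the shift along the tool's x, y, z as a fraction of full scale, then the opening, from 0 (shut) to 1 (fully open). In form: [[rx, ry, rz, x, y, z, jaw], ...]. A call has exactly 8 rows; each row shifts and turns the commanded pose from where the row before left it, along the tool's axes as they then stand; what a row does not reach is not made up. Full scale, the value 1, is 300 mm for a shift and pi rad for a turn. A row lasts 1/10 s, in which the tool goes at most 50 mm and 8.59 degrees, less where a joint would pass 70% of its speed; a pose out of reach is approached as far as the arm can. A call with a number of a shift or a turn outside -1 to 1 is refused whole. A call with a gripper value outside its range is refused whole. The fingers move at their own pace and stop on an object; the grip force is fixed at half the most. Time passes only in rows, so rows that do not move let the fingers close, or fill a call up. It gives the time, the measured TCP pose, the force, the opening and the grip force at its end, in the units of the state.
- ctrl.get_obs(): the state, without advancing time (a new reading comes with each control period).
- ctrl.camera(name): name is "scene" or "side" or "wrist"; returns the picture (420x560x3 uint8, blue, green, red); there is no depth.
- ctrl.camera_model(name): a dict with "camera_matrix" (3x3 intrinsics, pixels), "dist_coeffs" ([k1, k2, p1, p2, k3] as OpenCV has them; the pictures are not rectified), "cam_to_world" (4x4, takes a point from camera to world coordinates). Camera axes: x right, y up, looking along -z (the intrinsics and any distortion apply to the point x, -y, -z); pixel columns grow to the right and rows downward; lengths in m; the calibration is good to about 2 mm. A picture is of the moment at which its call begins: read the wrist's pose just before it. camera_model takes no time and is no camera call; for the wrist camera it gives the pose at the moment of the call.
- ctrl.hand_in(): hands the job in; it is judged then, once.
The state is a dict: "time_s": time; "q": joint angles; "dq": joint speeds; "joint_efforts": joint torques, N m; "eef_pos": TCP position; "eef_rot": TCP orientation; "wrist_force": force on the tool from outside, world axes, zero at the start; "torque": the same for the moment, N m; "opening": opening from 0.0 (shut) to 1.0 (fully open); "grasp_force": force on a finger pad.
Only numpy, scipy, OpenCV 4.12 (cv2) and the standard library are available. Lean on these libraries where they do the work, as an engineer would, in place of code of your own. Each camera call takes 0.05 s, during which the arm holds its last target. There are 200 camera calls.

## Working session

There is one attempt and no reset: what is moved stays moved. The work goes in short steps, Python scripts to look and compute and a shell command to move; the robot and the scene stay as the last step left them, time stands still between calls to the robot, and variables do not carry over. Pictures are saved under pics/ and viewed, at most 10 in all, crops included, and the job is handed in when it is done.

```bash
ls; mkdir -p pics
python3 - <<'E'
from bench import ctrl
import cv2
o=ctrl.get_obs();print(o['time_s'],o['eef_pos'],o['eef_rot'],o['opening'],ctrl.tip_extent)
for n in('scene','side'):
    cv2.imwrite(f'pics/{n}0.png',ctrl.camera(n)); m=ctrl.camera_model(n);print(n,m)
E
```

```text
pics
0.0 [0.25274348 0.51589102 0.24139111] [-3.82592833e-04  2.25915073e-01  9.74146610e-01 -7.84458187e-04] 0.9975605570252967 0.011
scene {'camera_matrix': array([[402.07615467,   0.        , 283.4535374 ],
       [  0.        , 402.07615467, 201.82448273],
       [  0.        ,   0.        ,   1.        ]]), 'dist_coeffs': array([-0.01540112,  0.        ,  0.        ,  0.        ,  0.        ]), 'cam_to_world': array([[ 0.73417665, -0.47456297,  0.48556629,  1.03212364],
       [ 0.67889118,  0.52317772, -0.51516196, -0.53245055],
       [-0.00956068,  0.70786656,  0.70628148,  0.88677329],
       [ 0.        ,  0.        ,  0.        ,  1.        ]])}
side {'camera_matrix': array([[417.91421762,   0.        , 274.67634464],
       [  0.        , 417.91421762, 208.53673189],
       [  0.        ,   0.        ,   1.        ]]), 'dist_coeffs': array([-0.10574315,  0.        ,  0.        ,  0.        ,  0.        ]), 'cam_to_world': array([[ 0.99118456,  0.09588117, -0.09143289,  0.42661925],
       [-0.1310903 ,  0.60975275, -0.78167571, -0.75263213],
       [-0.01919652,  0.78677086,  0.6169466 ,  0.72334291],
       [ 0.        ,  0.        ,  0.        ,  1.        ]])}
```

View pics/scene0.png

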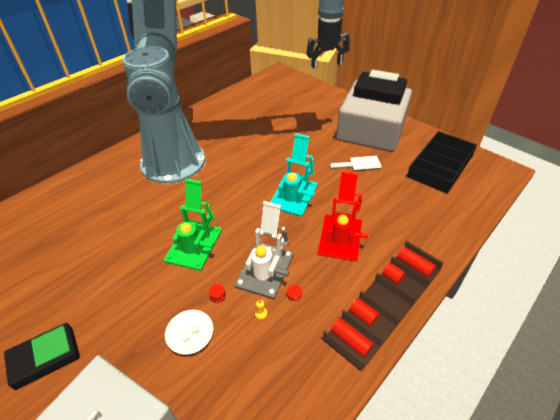

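View pics/side0.png

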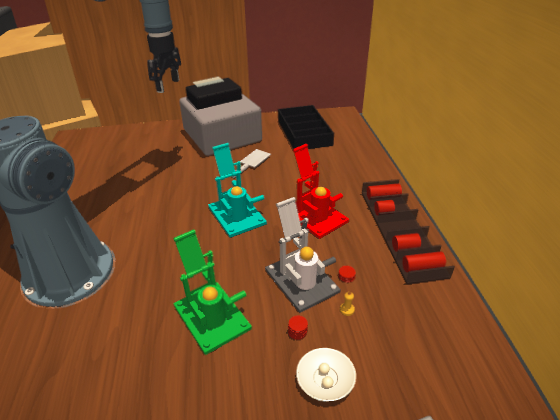

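The scene view shows the steel press, with its ball near (262,252) and its flap top near (271,206). In the side view the ball is near (307,254) and the flap top near (288,204). The green, turquoise and red presses are the look-alikes. I'll enlarge both crops next.

Run:
```python
import cv2,numpy as np
a=cv2.imread('pics/scene0.png')[195:305,225:305];b=cv2.imread('pics/side0.png')[190:310,260:345]
f=lambda i:cv2.resize(i,(400,590),interpolation=cv2.INTER_CUBIC)
a=cv2.resize(a,None,fx=5,fy=5,interpolation=2);b=cv2.resize(b,None,fx=4.6,fy=4.6,interpolation=2)
c=np.zeros((600,800,3),np.uint8);c[:550,:400]=a;c[:b.shape[0],405:405+b.shape[1]]=b[:, :395];cv2.imwrite('pics/crop.png',c);print(b.shape)
```

```text
(552, 391, 3)
```

View pics/crop.png

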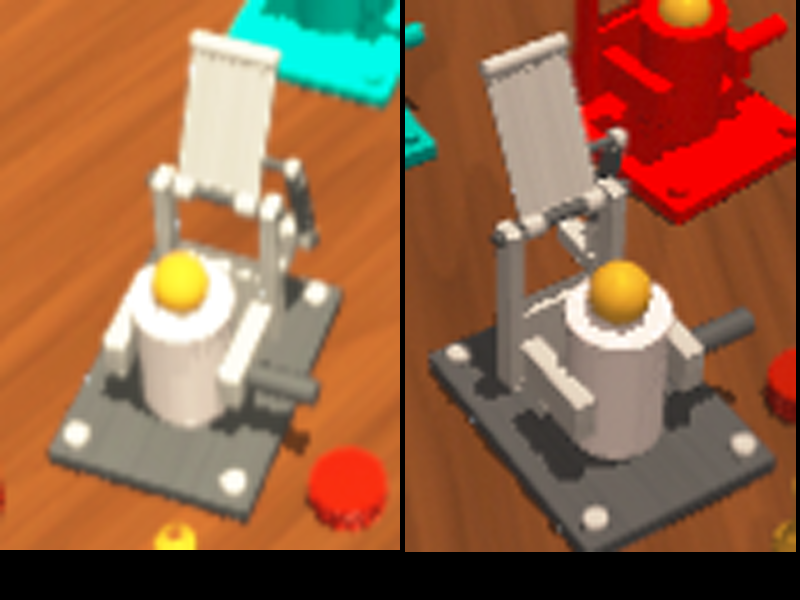

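The crop shows the lip ends at scene (196,40) and (276,58), side (486,68) and (564,42). The ball is at scene (180,280) and side (620,291). The cheek tops are also clear in both views, and the coil spring is on the right (+x).

```bash
cat > h.py <<'E'
import cv2,numpy as np
from bench import ctrl
def ray(n,p,m=None):
    m=m or ctrl.camera_model(n)
    u=cv2.undistortPoints(np.array([[p]],float),m['camera_matrix'],m['dist_coeffs'])[0,0]
    T=m['cam_to_world'];d=T[:3,:3]@[u[0],-u[1],-1];return T[:3,3],d/np.linalg.norm(d)
def tri(rs):
    A=sum(np.eye(3)-np.outer(d,d) for o,d in rs);b=sum((np.eye(3)-np.outer(d,d))@o for o,d in rs)
    x=np.linalg.solve(A,b);return x,[np.linalg.norm(np.cross(x-o,d)) for o,d in rs]
def plane(r,z): return r[0]+r[1]*(z-r[0][2])/r[1][2]
E
python3 - <<'E'
from h import *
np.set_printoptions(precision=4,suppress=True)
S=lambda u,v:(225+u/5-.4,195+v/5-.4)
D=lambda u,v:(260+(u-405)/4.6-.4,190+v/4.6-.4)
for k,a,b in [('lipL',(196,40),(486,68)),('lipR',(276,58),(564,42)),('chL',(162,178),(508,234)),('chR',(272,205),(612,190)),('ball',(180,280),(620,291)),('baseFR',(246,510),(775,458)),]:
    x,e=tri([ray('scene',S(*a)),ray('side',D(*b))]);print(k,x,np.array(e))
for p in[(50,450),(245,512),(342,290)]:print('baseS',plane(ray('scene',S(*p)),.012))
for p in[(430,356),(590,545),(775,458)]:print('baseD',plane(ray('side',D(*p)),.012))
E
```

```text
lipL [ 0.5139 -0.0537  0.1825] [0.0002 0.0002]
lipR [ 0.5526 -0.0372  0.1821] [0.0014 0.0014]
chL [ 0.5182 -0.0875  0.1096] [0.001 0.001]
chR [ 0.5725 -0.0632  0.1094] [0.0014 0.0014]
ball [ 0.5655 -0.1224  0.099 ] [0.0011 0.0011]
baseFR [ 0.6385 -0.1552  0.0067] [0.0012 0.0012]
baseS [ 0.5417 -0.1986  0.012 ]
baseS [ 0.6405 -0.1575  0.012 ]
baseS [ 0.5835 -0.0212  0.012 ]
baseD [ 0.4805 -0.0683  0.012 ]
baseD [ 0.5399 -0.1993  0.012 ]
baseD [ 0.6373 -0.1611  0.012 ]
```

Run:
```python
from h import *
from scipy.spatial.transform import Rotation as R
np.set_printoptions(precision=4,suppress=True)
for k,a,b in [('turq ball',(292,178),(237,191)),('turq lip',(301,138),(221,148)),('red ball',(343,220),(321,191)),('red lip',(348,176),(303,150)),('green lip',(194,183),(187,237))]:
    print(k,tri([ray('scene',a),ray('side',b)]))
o=ctrl.get_obs();q=o['eef_rot'];r=R.from_quat([q[1],q[2],q[3],q[0]])
print(r.as_matrix())
for t in ([.516,-.007,.261],):print((r.inv().apply(np.array(t)-o['eef_pos']))/.3)
```

```text
turq ball (array([0.4332, 0.1417, 0.0877]), [np.float64(3.11979212089531e-05), np.float64(3.119792120901568e-05)])
turq lip (array([0.402 , 0.2157, 0.1781]), [np.float64(0.00045993655483083534), np.float64(0.00045993655483076015)])
red ball (array([0.649 , 0.1059, 0.089 ]), [np.float64(0.00022048831147112542), np.float64(0.00022048831147101282)])
red lip (array([0.61  , 0.1652, 0.1822]), [np.float64(0.0016599959206975432), np.float64(0.0016599959206976967)])
green lip (array([ 0.3244, -0.1233,  0.1781]), [np.float64(0.0011854564891506177), np.float64(0.0011854564891506964)])
[[-0.8979  0.4402 -0.001 ]
 [ 0.4402  0.8979 -0.0012]
 [ 0.0003 -0.0015 -1.    ]]
[-1.5551 -1.1791 -0.0637]
```

```bash
python3 -m handwheel '[[0,0,0,-0.097,-0.074,-0.01,0],[0,0,0,-0.097,-0.074,-0.01,0],[0,0,0,-0.097,-0.074,-0.01,0],[0,0,0,-0.097,-0.074,-0.01,0],[0,0,0,-0.097,-0.074,-0.01,0],[0,0,0,-0.097,-0.074,-0.01,0],[0,0,0,-0.097,-0.074,0,0],[0,0,0,-0.097,-0.074,0,0]]'
python3 -m handwheel '[[0,0,0,-0.097,-0.074,0,0],[0,0,0,-0.097,-0.074,0,0],[0,0,0,-0.097,-0.074,0,0],[0,0,0,-0.097,-0.074,0,0],[0,0,0,-0.097,-0.074,0,0],[0,0,0,-0.097,-0.074,0,0],[0,0,0,-0.097,-0.074,0,0],[0,0,0,-0.097,-0.074,0,0]]'
python3 -m handwheel '[[0,0,0.0325,0,0,0,0],[0,0,0.0325,0,0,0,0],[0,0,0.0325,0,0,0,0],[0,0,0.0325,0,0,0,0],[0,0,0.0325,0,0,0,0],[0,0,0.0325,0,0,0,0],[0,0,0.0325,0,0,0,0],[0,0,0,0,0,0,0]]'
cat > s.py <<'E'
from h import *
from scipy.spatial.transform import Rotation as R
np.set_printoptions(precision=4,suppress=True)
o=ctrl.get_obs();q=o['eef_rot'];r=R.from_quat([q[1],q[2],q[3],q[0]]);M=r.as_matrix()
H=np.array([.5455,-.076,0]);X=np.array([.9205,.3907,0]);Y=np.array([-.3907,.9205,0])
p=o['eef_pos']-H
print(o['time_s'],'press xyz tip',p@X,p@Y,o['eef_pos'][2]-ctrl.tip_extent,'F',o['wrist_force'],'open',o['opening']);print('tool x,y,z in press',(np.array([X,Y,[0,0,1]])@M).round(3).tolist())
E
python3 s.py
```

```text
time_s: 0.9
eef_pos: [0.3842, 0.253, 0.2602]
eef_rot: [-0.0, 0.226, 0.974, -0.0]
wrist_force: [0.1, -0.7, 0.6]
opening: -0.001
grasp_force: 0.0
time_s: 1.7
eef_pos: [0.515, -0.009, 0.2599]
eef_rot: [-0.0, 0.226, 0.974, 0.0]
wrist_force: [0.1, 0.5, -0.8]
opening: 0.002
grasp_force: 0.0
time_s: 2.5
eef_pos: [0.5145, -0.0075, 0.2598]
eef_rot: [-0.0, 0.553, 0.833, -0.0]
wrist_force: [0.0, -0.6, 0.2]
opening: 0.004
grasp_force: 0.0
2.5 press xyz tip -0.0017583843144173945 0.07516416872539317 0.2488484815208038 F [ 0.005  -0.6106  0.2307] open 0.00410468123000127
tool x,y,z in press [[0.002, 1.0, -0.001], [1.0, -0.002, 0.001], [0.001, -0.001, -1.0]]
```

```bash
python3 -m handwheel '[[0,0,0,0,0.003,0.04,0],[0,0,0,0,0.003,0.04,0],[0,0,0,0,0,0.04,0],[0,0,0,0,0,0.04,0],[0,0,0,0,0,0.04,0],[0,0,0,0,0,0.04,0],[0,0,0,0,0,0.04,0],[0,0,0,0,0,0,0]]'; python3 s.py
python3 - <<'E'
import cv2,numpy as np
from h import ctrl
a=ctrl.camera('scene')[130:290,190:350];b=ctrl.camera('side')[130:290,210:370]
f=lambda i:cv2.resize(i,(400,400),interpolation=2)
cv2.imwrite('pics/pre.png',np.hstack([f(a),f(b)]))
E
```

```text
time_s: 3.3
eef_pos: [0.5152, -0.0066, 0.1741]
eef_rot: [-0.002, 0.552, 0.834, -0.001]
wrist_force: [-1.4, 0.4, -0.5]
opening: 0.002
grasp_force: 0.0
3.3 press xyz tip -0.000776882574270649 0.07571843797786657 0.16307263700760524 F [-1.3556  0.3632 -0.4849] open 0.0023027900790214034
tool x,y,z in press [[0.001, 1.0, -0.003], [1.0, -0.001, 0.002], [0.002, -0.003, -1.0]]
```

View pics/pre.png

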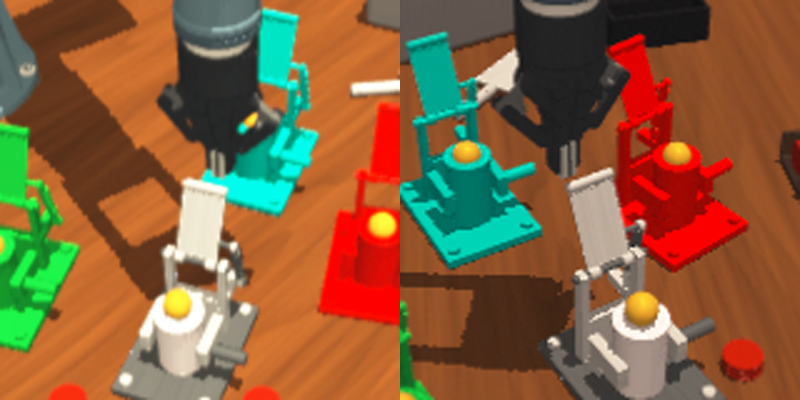

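The fingers are behind the open flap (left panel near (215,165)), clear of the look-alikes. Next I push toward -y.

```bash
python3 -m handwheel '[[0,0,0,-0.02,0,0,0],[0,0,0,-0.02,0,0,0],[0,0,0,-0.02,0,0,0],[0,0,0,-0.02,0,0,0],[0,0,0,-0.02,0,0,0],[0,0,0,-0.02,0,0,0],[0,0,0,-0.02,0,0,0],[0,0,0,-0.02,0,0,0]]'; python3 s.py
```

```text
time_s: 4.2
eef_pos: [0.5353, -0.0507, 0.1767]
eef_rot: [-0.0, 0.552, 0.834, 0.001]
wrist_force: [-1.5, 4.7, 3.0]
opening: 0.0
grasp_force: 2.2
4.2 press xyz tip 0.0005014594134665955 0.02730821250744987 0.16568862658340114 F [-1.4738  4.7146  2.9506] open 6.825958869333656e-05
tool x,y,z in press [[0.001, 1.0, 0.0], [1.0, -0.001, 0.001], [0.001, 0.0, -1.0]]
```

```bash
python3 -m handwheel '[[0,0,0,-0.022,0,0,0],[0,0,0,-0.022,0,0,0],[0,0,0,-0.022,0,0,0],[0,0,0,-0.022,0,0,0],[0,0,0,-0.022,0,0,0],[0,0,0,-0.022,0,0,0],[0,0,0,-0.022,0,0,0],[0,0,0,-0.022,0,0,0]]'; python3 s.py
python3 -m handwheel '[[0,0,0,-0.015,0,0,0],[0,0,0,-0.015,0,0,0],[0,0,0,-0.015,0,0,0],[0,0,0,0,0,0,0],[0,0,0,0,0,0,0],[0,0,0,0,0,0,0],[0,0,0,0,0,0,0],[0,0,0,0,0,0,0]]'; python3 s.py
python3 - <<'E'
import cv2,numpy as np
from h import ctrl
a=ctrl.camera('scene')[130:290,190:350];b=ctrl.camera('side')[130:290,210:370]
f=lambda i:cv2.resize(i,(400,400),interpolation=2)
cv2.imwrite('pics/tip.png',np.hstack([f(a),f(b)]))
E
```

```text
time_s: 5.0
eef_pos: [0.5561, -0.1007, 0.1764]
eef_rot: [0.0, 0.552, 0.834, -0.0]
wrist_force: [-0.7, 0.5, 0.1]
opening: -0.0
grasp_force: 0.2
5.0 press xyz tip 9.176336095725887e-05 -0.02687987198896643 0.16535272382080757 F [-0.7322  0.5359  0.0575] open -0.00042700454856228347
tool x,y,z in press [[0.001, 1.0, -0.0], [1.0, -0.001, -0.001], [-0.001, -0.0, -1.0]]
time_s: 5.8
eef_pos: [0.561, -0.1119, 0.1763]
eef_rot: [-0.0, 0.552, 0.834, -0.0]
wrist_force: [-0.5, -0.0, 0.6]
opening: 0.0
grasp_force: 0.0
5.8 press xyz tip 0.00019312562241086435 -0.039124130789638015 0.16531176502350164 F [-0.4514 -0.0235  0.5567] open 0.00010722590752441113
tool x,y,z in press [[0.001, 1.0, -0.0], [1.0, -0.001, 0.0], [0.0, -0.0, -1.0]]
```

View pics/tip.png

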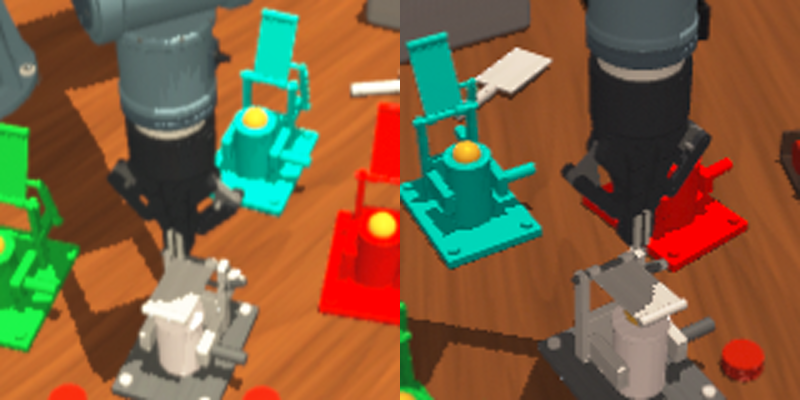

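The flap lies closed on the plunger: the side panel shows the lip near (660,310). Next I move over the flap and lower gently.

```bash
python3 -m handwheel '[[0,0,0,-0.025,0,0,0],[0,0,0,-0.026,0,0,0],[0,0,0,-0.026,0,0,0],[0,0,0,0,0,0.02,0],[0,0,0,0,0,0.02,0],[0,0,0,0,0,0.02,0],[0,0,0,0,0,0.01,0],[0,0,0,0,0,0,0]]'; python3 s.py
python3 -m handwheel '[[0,0,0,0,0,0.004,0],[0,0,0,0,0,0.004,0],[0,0,0,0,0,0.004,0],[0,0,0,0,0,0.004,0],[0,0,0,0,0,0.004,0],[0,0,0,0,0,0.004,0],[0,0,0,0,0,0,0],[0,0,0,0,0,0,0]]'; python3 s.py
```

```text
time_s: 6.7
eef_pos: [0.5695, -0.133, 0.1544]
eef_rot: [-0.001, 0.552, 0.834, -0.0]
wrist_force: [0.1, -1.0, -0.9]
opening: 0.004
grasp_force: 0.0
6.7 press xyz tip -0.00019803511817964697 -0.06180343528785138 0.14336249822532146 F [ 0.0501 -0.971  -0.9368] open 0.0037080936903489004
tool x,y,z in press [[0.001, 1.0, -0.001], [1.0, -0.001, 0.001], [0.001, -0.001, -1.0]]
time_s: 7.5
eef_pos: [0.57, -0.1334, 0.148]
eef_rot: [-0.0, 0.552, 0.834, -0.0]
wrist_force: [1.0, 0.3, 0.3]
opening: -0.003
grasp_force: 0.0
7.5 press xyz tip 0.00012712413649281892 -0.062406051208721926 0.1370471970871124 F [0.9589 0.3334 0.2812] open -0.0029969217124803387
tool x,y,z in press [[0.001, 1.0, -0.0], [1.0, -0.001, 0.0], [0.0, -0.0, -1.0]]
```

```bash
python3 -m handwheel '[[0,0,0,0,0,0.003,0],[0,0,0,0,0,0.003,0],[0,0,0,0,0,0.003,0],[0,0,0,0,0,0.003,0],[0,0,0,0,0,0.003,0],[0,0,0,0,0,0.003,0],[0,0,0,0,0,0,0],[0,0,0,0,0,0,0]]'; python3 s.py
```

```text
time_s: 8.3
eef_pos: [0.57, -0.1334, 0.1427]
eef_rot: [-0.0, 0.552, 0.834, -0.0]
wrist_force: [0.2, 0.8, 0.8]
opening: 0.001
grasp_force: 0.0
8.3 press xyz tip 0.00013721723137846134 -0.06239897122073122 0.13167846840337075 F [0.2293 0.8286 0.8022] open 0.0005271732018102677
tool x,y,z in press [[0.001, 1.0, -0.0], [1.0, -0.001, 0.0], [0.0, -0.0, -1.0]]
```

```bash
python3 -m handwheel '[[0,0,0,0,0,0.002,0],[0,0,0,0,0,0.002,0],[0,0,0,0,0,0.002,0],[0,0,0,0,0,0.002,0],[0,0,0,0,0,0.002,0],[0,0,0,0,0,0,0],[0,0,0,0,0,0,0],[0,0,0,0,0,0,0]]'; python3 s.py
```

```text
time_s: 9.1
eef_pos: [0.57, -0.1334, 0.1397]
eef_rot: [0.0, 0.552, 0.834, -0.0]
wrist_force: [0.3, 0.4, 0.7]
opening: -0.004
grasp_force: 0.0
9.1 press xyz tip 0.00013523816472039123 -0.062441786842672035 0.12871553656796778 F [0.259  0.4057 0.7097] open -0.004179217379532913
tool x,y,z in press [[0.001, 1.0, -0.0], [1.0, -0.001, -0.0], [-0.0, -0.0, -1.0]]
```

```bash
python3 -m handwheel '[[0,0,0,0,0,0.002,0],[0,0,0,0,0,0.002,0],[0,0,0,0,0,0.002,0],[0,0,0,0,0,0,0],[0,0,0,0,0,0,0],[0,0,0,0,0,0,0],[0,0,0,0,0,0,0],[0,0,0,0,0,0,0]]'; python3 s.py
```

```text
time_s: 9.9
eef_pos: [0.57, -0.1334, 0.1379]
eef_rot: [0.0, 0.552, 0.834, 0.0]
wrist_force: [0.1, 1.1, 0.2]
opening: -0.001
grasp_force: 0.0
9.9 press xyz tip 0.00016117563145133537 -0.06242352757600461 0.12692589130166168 F [0.1457 1.0625 0.2397] open -0.0005135295843980533
tool x,y,z in press [[0.001, 1.0, 0.0], [1.0, -0.001, -0.0], [-0.0, 0.0, -1.0]]
```

```bash
python3 -m handwheel '[[0,0,0,0,0,0.002,0],[0,0,0,0,0,0.002,0],[0,0,0,0,0,0.002,0],[0,0,0,0,0,0.002,0],[0,0,0,0,0,0,0],[0,0,0,0,0,0,0],[0,0,0,0,0,0,0],[0,0,0,0,0,0,0]]'; python3 s.py
```

```text
time_s: 10.7
eef_pos: [0.5701, -0.1334, 0.1356]
eef_rot: [0.0, 0.552, 0.834, 0.0]
wrist_force: [-0.7, -0.5, 0.0]
opening: -0.004
grasp_force: 0.0
10.7 press xyz tip 0.0001686029828642596 -0.0624526151246006 0.12455633715786076 F [-0.7097 -0.4737  0.0183] open -0.003619693312018579
tool x,y,z in press [[0.001, 1.0, 0.0], [1.0, -0.001, -0.0], [-0.0, 0.0, -1.0]]
```

```bash
python3 -m handwheel '[[0,0,0,0,0,0.002,0],[0,0,0,0,0,0.002,0],[0,0,0,0,0,0.002,0],[0,0,0,0,0,0,0],[0,0,0,0,0,0,0],[0,0,0,0,0,0,0],[0,0,0,0,0,0,0],[0,0,0,0,0,0,0]]'; python3 s.py
```

```text
time_s: 11.5
eef_pos: [0.57, -0.1334, 0.1337]
eef_rot: [0.0, 0.552, 0.834, 0.0]
wrist_force: [-0.3, 0.1, -0.3]
opening: 0.002
grasp_force: 0.0
11.5 press xyz tip 0.0001716865343360666 -0.06242018548293286 0.12272359554895594 F [-0.3167  0.1386 -0.332 ] open 0.002199356185677363
tool x,y,z in press [[0.001, 1.0, 0.0], [1.0, -0.001, -0.0], [-0.0, 0.0, -1.0]]
```

```bash
python3 -m handwheel '[[0,0,0,0,0,0.002,0],[0,0,0,0,0,0.002,0],[0,0,0,0,0,0.002,0],[0,0,0,0,0,0.002,0],[0,0,0,0,0,0,0],[0,0,0,0,0,0,0],[0,0,0,0,0,0,0],[0,0,0,0,0,0,0]]' | grep -E 'eef_pos|wrist'
```

```text
eef_pos: [0.5701, -0.1334, 0.1314]
wrist_force: [-0.4, -0.7, 2.0]
```

```bash
python3 -m handwheel '[[0,0,0,0,0,0.002,0],[0,0,0,0,0,0.002,0],[0,0,0,0,0,0.002,0],[0,0,0,0,0,0,0],[0,0,0,0,0,0,0],[0,0,0,0,0,0,0],[0,0,0,0,0,0,0],[0,0,0,0,0,0,0]]' | grep -E 'eef_pos|wrist'
```

```text
eef_pos: [0.57, -0.1334, 0.1295]
wrist_force: [0.0, -1.6, 1.3]
```

```bash
python3 -m handwheel '[[0,0,0,0,0,0.002,0],[0,0,0,0,0,0.002,0],[0,0,0,0,0,0.002,0],[0,0,0,0,0,0,0],[0,0,0,0,0,0,0],[0,0,0,0,0,0,0],[0,0,0,0,0,0,0],[0,0,0,0,0,0,0]]' | grep -E 'eef_pos|wrist'
```

```text
eef_pos: [0.57, -0.1334, 0.1277]
wrist_force: [0.8, -0.4, 1.6]
```

```bash
python3 -m handwheel '[[0,0,0,0,0,0.002,0],[0,0,0,0,0,0.002,0],[0,0,0,0,0,0,0],[0,0,0,0,0,0,0],[0,0,0,0,0,0,0],[0,0,0,0,0,0,0],[0,0,0,0,0,0,0],[0,0,0,0,0,0,0]]' | grep -E 'eef_pos|wrist'
```

```text
eef_pos: [0.57, -0.1334, 0.1265]
wrist_force: [0.2, -0.9, 1.2]
```

```bash
python3 -m handwheel '[[0,0,0,0,0,0.002,0],[0,0,0,0,0,0.002,0],[0,0,0,0,0,0,0],[0,0,0,0,0,0,0],[0,0,0,0,0,0,0],[0,0,0,0,0,0,0],[0,0,0,0,0,0,0],[0,0,0,0,0,0,0]]' | grep -E 'eef_pos|wrist'
```

```text
eef_pos: [0.57, -0.1334, 0.1253]
wrist_force: [0.5, -1.9, 0.1]
```

```bash
python3 -m handwheel '[[0,0,0,0,0,0.002,0],[0,0,0,0,0,0.002,0],[0,0,0,0,0,0,0],[0,0,0,0,0,0,0],[0,0,0,0,0,0,0],[0,0,0,0,0,0,0],[0,0,0,0,0,0,0],[0,0,0,0,0,0,0]]' | grep -E 'eef_pos|wrist'
```

```text
eef_pos: [0.57, -0.1334, 0.1242]
wrist_force: [-0.6, 0.5, 4.1]
```

```bash
python3 -m handwheel '[[0,0,0,0,0,0.002,0],[0,0,0,0,0,0.002,0],[0,0,0,0,0,0,0],[0,0,0,0,0,0,0],[0,0,0,0,0,0,0],[0,0,0,0,0,0,0],[0,0,0,0,0,0,0],[0,0,0,0,0,0,0]]' | grep -E 'eef_pos|wrist'
```

```text
eef_pos: [0.5701, -0.1334, 0.1239]
wrist_force: [-4.2, 1.1, 10.0]
```

```bash
python3 -m handwheel '[[0,0,0,0,0,0.0015,0],[0,0,0,0,0,0,0],[0,0,0,0,0,0,0],[0,0,0,0,0,0,0],[0,0,0,0,0,0,0],[0,0,0,0,0,0,0],[0,0,0,0,0,0,0],[0,0,0,0,0,0,0]]' | grep -E 'eef_pos|wrist'; for i in 1 2 3; do python3 -c "
from bench import ctrl
ctrl.camera('side');o=ctrl.get_obs();print(o['wrist_force'],o['eef_pos'])";done
```

```text
eef_pos: [0.5702, -0.1334, 0.1239]
wrist_force: [-4.8, 1.2, 13.3]
[-4.67464633  1.42389807 12.83137776] [ 0.57013382 -0.13339007  0.12386316]
[-5.22668634  1.74359766 13.33488689] [ 0.57013923 -0.13339401  0.12384927]
[-4.40359564  1.45514242 12.95635335] [ 0.57015184 -0.13339849  0.12387263]
```

```bash
python3 -m handwheel '[[0,0,0,0,0,0.001,0],[0,0,0,0,0,0,0],[0,0,0,0,0,0,0],[0,0,0,0,0,0,0],[0,0,0,0,0,0,0],[0,0,0,0,0,0,0],[0,0,0,0,0,0,0],[0,0,0,0,0,0,0]]' | grep -E 'eef_pos|wrist'
```

```text
eef_pos: [0.5702, -0.1334, 0.1238]
wrist_force: [-5.5, 1.4, 15.2]
```

Solid and held under 15 N. I'll hold a little longer, then lift straight up.

```bash
python3 -m handwheel '[[0,0,0,0,0,0.0005,0],[0,0,0,0,0,0,0],[0,0,0,0,0,0,0],[0,0,0,0,0,0,0],[0,0,0,0,0,0,0],[0,0,0,0,0,0,0],[0,0,0,0,0,0,0],[0,0,0,0,0,0,0]]' | grep -E 'eef_pos|wrist'
python3 -m handwheel '[[0,0,0,0,0,-0.005,0],[0,0,0,0,0,-0.01,0],[0,0,0,0,0,-0.03,0],[0,0,0,0,0,-0.05,0],[0,0,0,0,0,-0.05,0],[0,0,0,0,0,-0.05,0],[0,0,0,0,0,0,0],[0,0,0,0,0,0,0]]' | grep -E 'eef_pos|wrist'
python3 - <<'E'
import cv2,numpy as np
from h import ctrl
a=ctrl.camera('scene')[150:350,160:360];b=ctrl.camera('side')[150:350,210:410]
f=lambda i:cv2.resize(i,(400,400),interpolation=2)
cv2.imwrite('pics/end.png',np.hstack([f(a),f(b)]))
E
```

```text
eef_pos: [0.5702, -0.1334, 0.1238]
wrist_force: [-5.3, 1.5, 16.9]
eef_pos: [0.5703, -0.1336, 0.1813]
wrist_force: [0.5, 0.4, 0.2]
```

View pics/end.png

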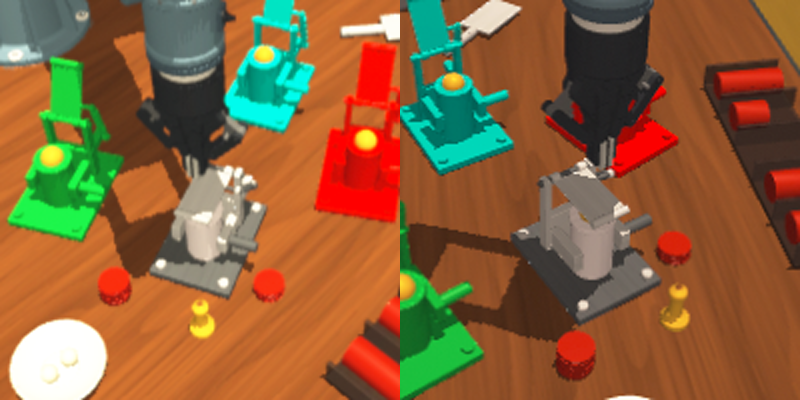

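The flap lies level on the plunger, the gripper is clear above it, and the chips, marker and balls have not moved.

```bash
python3 -c "
from bench import ctrl
print(ctrl.hand_in())"
```

```text
the job is handed in; nothing more can be done
None
```

I tipped the flap closed onto the plunger, pressed it until the plunger stopped, held it there at about 13–17 N and let go, then handed the job in; no verdict was returned.

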